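# Lock a heatsink in the cam clamp

### The arm

A 7-joint arm with a two-finger parallel gripper is mounted at the origin on the work surface. World frame = base frame: x ahead of the robot, y to its left, z up, the work surface at z = 0. Lengths are in m, angles in rad, forces in N, time in s.
With the tool pointing down it reaches from about 0.375 to 0.925 m from the base axis. Payload 3.1 kg.
Tool frame: the origin (TCP) lies between the finger pads; the fingertips stand 14 mm ahead of it and the grasp point (between the pads) lies 5 mm behind it; z points along the fingers, y is the line along which they close (so a half turn about z gives the same grasp; the last joint's range is limited). The gripper opens to 85 mm and grips with 20 to 120 N. Pads are 22 mm wide; open, the fingers measure 114 mm over their backs; the gripper's body (76 mm by 85 mm) begins 54 mm behind the grasp point. The pads swing forward as they close: fully open they stand 13 mm farther back than shut.
Start: joints at [1.074, 0.383, 0.044, 1.598, -0.018, 1.161, -0.05], TCP at [0.252, -0.599, 0.245] pointing down, gripper open.
Joint ranges: [-2.61, 2.61], [-0.41, 2.15], [-1.48, 1.57], [0, 2.5], [-1.57, 4.71], [0.05, 1.97], [-2.85, 2.85]. Speed limits (rad/s): [2.79, 2.79, 3.14, 3.14, 3.14, 3.14, 3.14].

### API

Orientations are given as a 3x3 rotation matrix whose columns are the frame's x, y, z axes.
In Python, from rig import ctrl gives the robot as it stands. The module is installed in compiled form; this text tells all that it offers.
- The arm moves only by the shell command python3 -m inch 'ROWS'. ROWS is JSON, a list of rows, each a list of 5 numbers: the opening, from 0 (shut) to 1 (fully open), then the shift along the tool's x, y, z in cm, then the turn about the tool's z in degrees. A call has exactly 8 rows; each row is the pose to reach, as a shift and turn from the pose commanded when the call began, along the tool's axes at that moment; what a row does not reach only later rows make up. A row lasts 1/12 s, in which the tool goes at most 41.7 mm and 7.16 degrees, less where a joint would pass 70% of its speed; a pose out of reach is approached as far as the arm can. A call with a gripper value outside its range is refused whole. The fingers move at their own pace and stop on an object; the grip force is fixed at half the most. Time passes only in rows, so rows that repeat a pose let the fingers close, or fill a call up. It gives the time, the measured TCP pose, the force and the opening at its end, in the units of the state.
- ctrl.get_state(): the state, without advancing time (a new reading comes with each control period).
- ctrl.capture(name): name is "side" or "top" or "wrist"; returns a dict with "frame" (480x640x3 uint8, red, green, blue), "camera_matrix" (3x3 intrinsics, pixels), "eye" and "orientation" of the camera in the world; the wrist camera has in their place "mount" (4x4, takes a point from camera to tool coordinates, whose origin is the TCP and whose axes are the flange's). Camera axes: x right, y up, looking along -z (the intrinsics and any distortion apply to the point x, -y, -z); pixel columns grow to the right and rows downward; lengths in m; the calibration is good to about 2 mm. The wrist camera is an equidistant fisheye: a pixel r from the principal point sees the ray r / f radians off the axis. A picture is of the moment at which its call begins: read the wrist's pose just before it. There is no depth.
- ctrl.job_done(): hands the job in, once; it reports no verdict.
The state is a dict: "time": time; "qpos": joint angles; "joint_velocities": joint speeds; "joint_torque": joint torques, N m; "tcp_pos": TCP position; "tcp_rot": TCP orientation; "contact_force": force on the tool from outside, world axes, zero at the start; "torque": the same for the moment, N m; "width": opening from 0.0 (shut) to 1.0 (fully open).
Only numpy, scipy, OpenCV 4.12 (cv2) and the standard library are available. Lean on these libraries where they do the work, as an engineer would, in place of code of your own. Each camera call takes 0.05 s, during which the arm holds its last target. There are 200 camera calls.

### The job

Get the loose finned heatsink locked in the bench clamp: first put the aluminium channel offcut lying on the clamp's bed into the scrap bin, then stand the heatsink fins-up on the bed, centred and square between the fixed stop plate and the jaw plate, and let go of it. Then turn the cam knob clockwise (seen from above) until the sprung roller drops fully into the cam's notch and the jaw closes up behind the heatsink. Do not tip the heatsink over, and leave the other things on the bench where they are.

Things in the scene. Friction and masses are not known exactly. Their poses are not given: they have to be found in the camera images.
- clamp: Bench clamp fixed to the table: grey base 285 x 114 x 10 mm, a knob on a steel cam at one end, an aluminium bed at the other. Origin on the table under the cam's axis; x runs level from cam along the bed to the jaw, y across, z up. Bed: flat, top at z = 20 mm, x 71 to 223, y -55 to 55 mm. Fixed stop plate 80 mm wide: its bed-side face is at x = 87 mm, its top at z = 60 mm.
- slot (a point): Point on the bed's top surface midway between stop plate and open jaw plate (clamp x = 145 mm, y = 0, z = 20 mm): where the middle of the heatsink's underside goes, the heatsink's long axis along the clamp's x. Axes as the clamp's.
- knob_grip (a point): Middle of the knob's black upright grip bar, on the cam's axis, 60 mm above the table; turns with the cam. Bar: 64 mm long (this point's x), 18 mm thick (y), from 36 to 80 mm above the table, on a collar of 20 mm radius, on a steel cam disc of 46 mm radius whose top is at 30 mm. The notch in the disc's edge is on this point's +x side.
- cam_knob (a joint): Cam angle about the vertical, rad: 0 = notch at the roller (bar then along the clamp's x), positive = counter-clockwise seen from above (starts at 0.7 to 1.3; stops at -0.5 and 1.7). Friction under 0.5 N m. Within about 0.15 of 0 the sprung roller pulls into the notch and centres the cam by itself; once in, it holds the cam.
- follower (a joint): Travel of the sprung follower (roller, bar and jaw plate in one piece) along the clamp's x, m: about 0.014 = roller riding on the cam's rim, jaw open; 0 = roller home in the notch, jaw closed. A spring pulls it home with 9 to 13 N.
- jaw (a point): Middle of the sprung steel jaw plate's face towards the stop plate, 41 mm above the table; the plate is 70 mm wide, 12 mm thick, top 60 mm above the table. Along the clamp's x it stands at 203 mm when open and 189 mm when locked. A flat bar in a 24 mm wide groove in the bed's middle (2.5 mm below the bed) joins it to the roller.
- roller (a point): Centre of the top of the follower's steel roller, 14 mm in diameter, 33.5 mm above the table, between the cam and the stop plate.
- heatsink_center (a point): Centre of the loose heatsink: 100 mm long (x), 50 mm wide (y), 60 mm tall (z), aluminium base below with dark upright fins running along its length, about 0.45 kg, starting upright on the table. Its sides are flat enough to grip across the width.
- offcut_center (a point): Centre of the aluminium U-channel offcut: 90 mm long (x), 34 mm wide (y), 30 mm tall (z), open side up with 4 mm walls, about 70 g, lying on the clamp's bed.
- bin: Scrap bin, grey plastic, open-topped and fixed to the table: 170 mm (x) by 140 mm (y), 90 mm high, walls 5 mm. Origin at the middle of its underside.
- multimeter: Bystander: black multimeter 85 x 170 x 36 mm (44 mm with its dial) lying on the bench beyond the clamp; origin at its underside's middle.
- mouse: Bystander: black computer mouse 105 x 60 x 30 mm; origin at its underside's middle.
- tape: Bystander: roll of black tape lying flat, 100 mm in diameter, 25 mm high; origin at its underside's middle.
- jar: Bystander: white jar with a steel lid, 64 mm in diameter, 75 mm high; origin at its underside's middle.
- screwdriver: Bystander: black-handled screwdriver 180 mm long lying beyond the clamp's jaw end; origin near its middle.
Mind the look-alikes: they are no part of the job. Of the things like the part that bears offcut_center, leave any that is pink; of the rest the smaller one is meant.

How it is judged:
On the way, in this order (a step that is already met when the one before it is completed fails the run):
1. the offcut lies released in the scrap bin (x of offcut_center in the frame of bin between -0.08 and 0.08 m and y of offcut_center in the frame of bin between -0.065 and 0.065 m and z of offcut_center in the frame of bin below 0.075 m and contact force between the fingers and offcut below 0.3 N), for 0.2 s.
2. the heatsink stands released on the bed between stop plate and jaw plate, the jaw still open (x of heatsink_center in the frame of clamp between 0.132 and 0.158 m and y of heatsink_center in the frame of clamp between -0.022 and 0.022 m and z of heatsink_center in the frame of clamp between 0.044 and 0.056 m and angle between heatsink_center's own z axis and vertical below 0.12 rad and angle between the x axis of heatsink_center and the x axis of clamp, either way round below 0.25 rad and contact force between the fingers and heatsink below 0.3 N and value of joint follower above 0.011 m), for 0.2 s.
3. the roller is home in the notch and the jaw closed (value of joint follower below 0.0025 m and value of joint cam_knob between -0.12 and 0.12 rad), for 0.2 s.
At the end, for the whole second after the job is handed in: Roller home in the notch (follower under 2.5 mm, cam within 0.12 rad of 0); heatsink upright on the bed between stop and closed jaw (within 22 mm of the centre line, square within 0.15 rad, tilt under 0.12 rad); offcut in the bin; both released and at rest (all of step 1 and all of step 3 and x of heatsink_center in the frame of clamp between 0.13 and 0.146 m and y of heatsink_center in the frame of clamp between -0.022 and 0.022 m and z of heatsink_center in the frame of clamp between 0.044 and 0.056 m and angle between heatsink_center's own z axis and vertical below 0.12 rad and angle between the x axis of heatsink_center and the x axis of clamp, either way round below 0.15 rad and contact force between the fingers and heatsink below 0.3 N and linear speed of each of heatsink, offcut below 0.02 m/s); the robot touches nothing.
It fails at once if the heatsink is tipped over (angle between heatsink_center's own z axis and vertical above 0.8 rad).
It fails at once if the multimeter, mouse, tape, jar or screwdriver is moved by more than 40 mm (distance of any of multimeter, mouse, tape, jar, screwdriver from where it was at the start of the episode above 0.04 m).
It also fails if it takes over 67 s, if anything falls off the work surface, if the arm or the gripper's body presses on something with over 40 N, if the wrist force passes 120 N, or if a joint passes its speed limit or range.

## Working session

There is one attempt and no reset: what is moved stays moved. The work goes in short steps, Python scripts to look and compute and a shell command to move; the robot and the scene stay as the last step left them, time stands still between calls to the robot, and variables do not carry over. Pictures are saved under pics/ and viewed, on a budget of 10 in all, crops included, one or two more only if the job needs it, and the job is handed in when it is done.

```bash
mkdir -p pics; cat > h.py <<'E'
import numpy as np, cv2, pickle
from rig import ctrl
def snap(n,fn):
    s=ctrl.get_state(); c=ctrl.capture(n)
    cv2.imwrite(f'pics/{fn}.png',c['frame'][...,::-1]); c['state']={k:np.array(s[k]) for k in('tcp_pos','tcp_rot')}
    pickle.dump(c,open(f'pics/{fn}.pkl','wb')); return c
def load(fn): return pickle.load(open(f'pics/{fn}.pkl','rb'))
def ray(c,u,v):
    K=np.array(c['camera_matrix']); x=(u-K[0,2])/K[0,0]; y=(v-K[1,2])/K[1,1]
    if 'mount' in c:
        r=np.hypot(x,y); d=np.array([np.sin(r)*x/r,-np.sin(r)*y/r,-np.cos(r)]) if r>1e-9 else np.array([0,0,-1.])
        M=np.array(c['mount']); R=c['state']['tcp_rot']
        return c['state']['tcp_pos']+R@M[:3,3], R@M[:3,:3]@d
    return np.array(c['eye']),np.array(c['orientation'])@np.array([x,-y,-1])
def at(c,u,v,z):
    o,d=ray(c,u,v); return o+d*(z-o[2])/d[2]
def proj(c,p):
    K=np.array(c['camera_matrix'])
    q=np.array(c['orientation']).T@(np.array(p)-np.array(c['eye'])); return K[0,2]+K[0,0]*q[0]/-q[2],K[1,2]-K[1,1]*q[1]/-q[2]
def tool(dp,s=None):
    s=s or ctrl.get_state(); return np.array(s['tcp_rot']).T@np.array(dp)*100
E
python3 - <<'E'
from h import *
import numpy as np
np.set_printoptions(precision=3,suppress=True)
for n in('top','side'):
    c=snap(n,n+'0'); print(n,c['camera_matrix'],c['eye'],c['orientation'],[k for k in c])
s=ctrl.get_state(); print(s)
a=cv2.imread('pics/top0.png')
E
```

```text
top [[461.712   0.    320.329]
 [  0.    461.712 230.72 ]
 [  0.      0.      1.   ]] [0.44  0.003 1.145] [[-0.016  0.988 -0.155]
 [-1.    -0.019 -0.02 ]
 [-0.023  0.155  0.988]] ['frame', 'camera_matrix', 'eye', 'orientation', 'state']
side [[550.543   0.    322.173]
 [  0.    550.543 230.637]
 [  0.      0.      1.   ]] [0.058 0.652 0.96 ] [[-0.779  0.448 -0.439]
 [-0.627 -0.574  0.527]
 [-0.016  0.685  0.728]] ['frame', 'camera_matrix', 'eye', 'orientation', 'state']
{'time': 0.1, 'qpos': array([ 1.074,  0.384,  0.044,  1.599, -0.018,  1.161, -0.05 ]), 'joint_velocities': array([-0.001, -0.001, -0.001, -0.004,  0.   , -0.   , -0.   ]), 'joint_torque': array([  0.002, -43.473,   1.029, -25.045,   0.011,   0.005,   0.   ]), 'tcp_pos': array([ 0.252, -0.598,  0.244]), 'tcp_rot': array([[ 0.922,  0.388, -0.001],
       [ 0.388, -0.922,  0.002],
       [-0.   , -0.002, -1.   ]]), 'contact_force': array([-0.254,  0.082,  0.061]), 'torque': array([-0.014,  0.014,  0.009]), 'width': 0.9964241161779204}
```

View pics/top0.png

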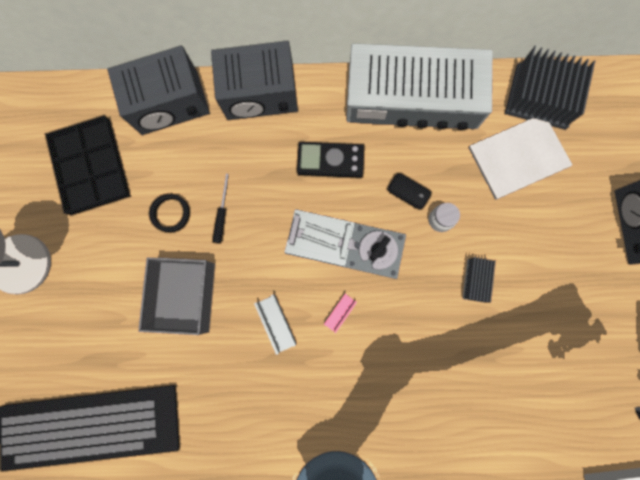

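View pics/side0.png

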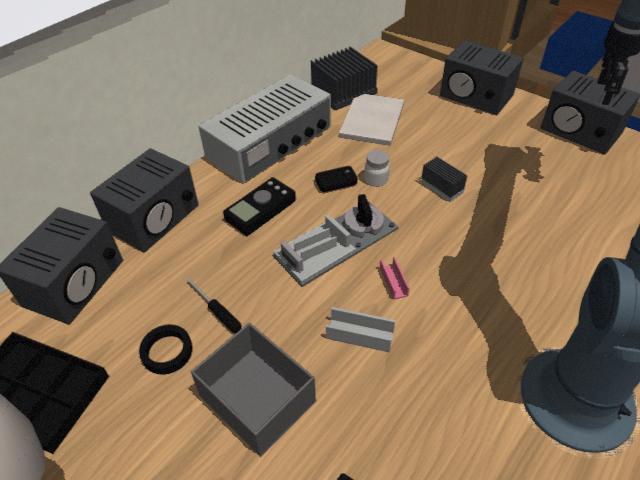

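Top view: the bed is at about (322,238), with the cam and knob at (379,249). The possible offcuts are an aluminium one on the bed at (320,235), a larger aluminium channel at (276,322) and a pink one at (340,311). The bed one fits, being aluminium, smaller and on the clamp bed. For the heatsink, the small loose one at (480,279) fits, and the big one at (551,87) is a look-alike. I'll confirm both in an enlarged crop.

```bash
python3 - <<'E'
from h import *
a=cv2.imread('pics/top0.png'); b=cv2.imread('pics/side0.png')
f=lambda i,x,y,w,h,k:cv2.resize(i[y:y+h,x:x+w],None,fx=k,fy=k,interpolation=cv2.INTER_CUBIC)
t=f(a,280,205,130,80,6)[:, :780]   # 780x480
cv2.imwrite('pics/crop1.png',t)
u=f(b,270,180,135,105,4) #540x420
v=f(a,455,245,50,65,5) #250x325
v=cv2.copyMakeBorder(v,0,95,0,0,cv2.BORDER_CONSTANT)
cv2.imwrite('pics/crop2.png',np.hstack([u,v]))
E
```

```text
(no output)
```

View pics/crop1.png

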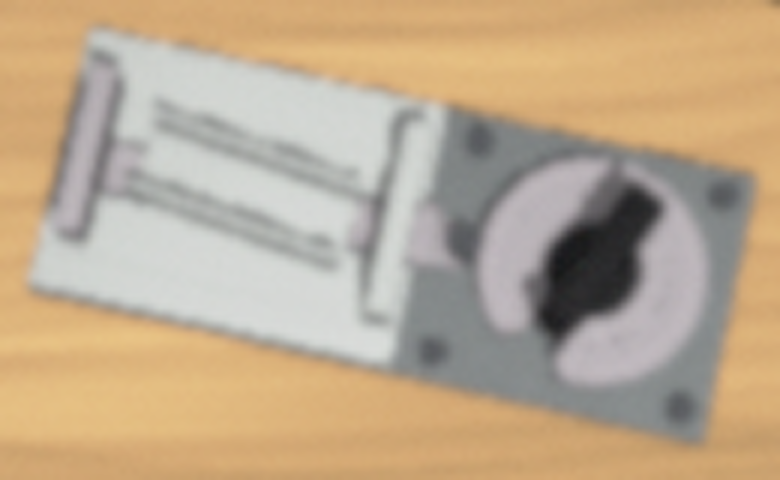

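View pics/crop2.png

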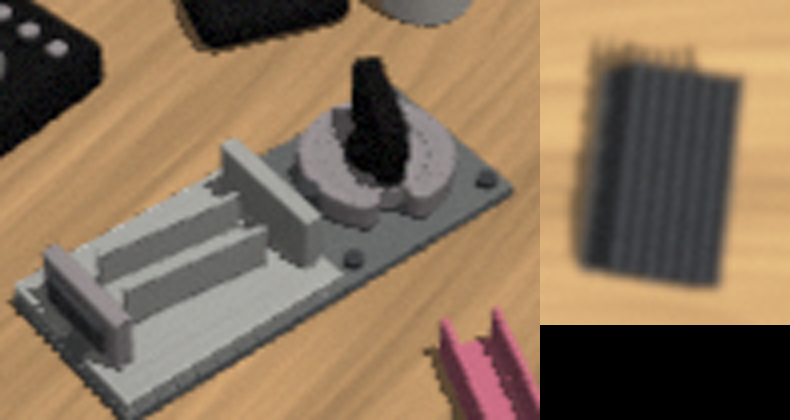

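The crops confirm it. A plain U-channel lies on the bed along it, with walls at crop y≈110-170 and 180-260. The knob bar runs (645,195)-(555,345), and the notch is at its lower-left end near (540,340). The small heatsink stands upright, its top's right edge running (742,76)-(717,288).

```bash
python3 - <<'E'
from h import *
np.set_printoptions(precision=4,suppress=True)
c=load('top0')
T=lambda u,v,z: at(c,280+(u+.5)/6-.5,205+(v+.5)/6-.5,z)
H=lambda u,v,z: at(c,455+(u-540+.5)/5-.5,245+(v+.5)/5-.5,z)
P=[T(755,175,.01),T(702,440,.01),T(35,292,.02),T(95,28,.02)]
print('base',*P,sep='\n'); 
print('len',np.linalg.norm(P[0]-P[3]),np.linalg.norm(P[1]-P[2]),'wid',np.linalg.norm(P[0]-P[1]),np.linalg.norm(P[2]-P[3]))
ax=((P[3]+P[2])-(P[0]+P[1]))[:2]; ax/=np.linalg.norm(ax); ay=np.array([-ax[1],ax[0]]); yaw=np.degrees(np.arctan2(ax[1],ax[0]))
mid=((P[3]+P[2])/2)[:2]; o=mid-ax*.223; print('yaw',yaw,'origin by end',o)
print('cam centre',T(592,270,.03), 'knob mid',(T(645,195,.08)+T(555,345,.08))/2)
print('notch',T(535,335,.03))
tr=lambda p:((p[:2]-o)@ax,(p[:2]-o)@ay)
for n,p in dict(jawtop=T(120,150,.06),stopL=T(395,140,.06),stopfaceB=T(362,320,.06),ch1=T(155,105,.05),ch2=T(355,175,.05),ch3=T(130,190,.05),ch4=T(335,265,.05)).items(): print(n,tr(p))
hs=[H(628,63,.06),H(742,76,.06),H(717,288,.06),H(607,272,.06)]
print('hs',*hs,np.mean(hs,0)); d=hs[0]+hs[1]-hs[2]-hs[3]; print('yaw',np.degrees(np.arctan2(d[1],d[0])),np.linalg.norm(d)/2,np.linalg.norm(hs[0]-hs[1]))
b=[at(c,*p,.09) for p in((147,259),(214,259),(206,333),(139,331))]; print('bin',*b,np.mean(b,0))
for n,p in dict(bigchan=(276,322),pink=(340,311),jar=(445,215),meter=(331,160),mouse=(410,190),scr=(219,225),tape=(169,212)).items(): print(n,at(c,*p,.03))
E
```

```text
base
[ 0.6069 -0.1851  0.01  ]
[ 0.4984 -0.1588  0.01  ]
[0.5627 0.1118 0.02  ]
[0.6723 0.0864 0.02  ]
len 0.2794127463419616 0.2782821977762592 wid 0.11164106560567853 0.1124248116223734
yaw 76.54741112541404 origin by end [ 0.5656 -0.1178]
cam centre [ 0.5665 -0.1145  0.03  ] knob mid [ 0.5609 -0.1124  0.08  ]
notch [ 0.5406 -0.0907  0.03  ]
jawtop (np.float64(0.19773340292339617), np.float64(-0.002862787675206773))
stopL (np.float64(0.09200781515306355), np.float64(-0.030109902301271686))
stopfaceB (np.float64(0.08968098230470568), np.float64(0.04265575149337314))
ch1 (np.float64(0.1890981034249908), np.float64(-0.025119294849001376))
ch2 (np.float64(0.10467568469849055), np.float64(-0.014510278072857236))
ch3 (np.float64(0.1912062515019831), np.float64(0.010653765380216066))
ch4 (np.float64(0.10479331794224823), np.float64(0.022542092673810146))
hs [ 0.5411 -0.33    0.06  ] [ 0.5341 -0.3825  0.06  ] [ 0.4365 -0.3638  0.06  ] [ 0.4446 -0.314   0.06  ] [ 0.4891 -0.3476  0.06  ]
yaw -10.135319687168197 0.09859869246589759 0.052929664852750136
bin [0.5476 0.4255 0.09  ] [0.5448 0.2698 0.09  ] [0.3782 0.2845 0.09  ] [0.3848 0.4367 0.09  ] [0.4639 0.3541 0.09  ]
bigchan [0.3979 0.1339 0.03  ]
pink [ 0.4213 -0.0187  0.03  ]
jar [ 0.6484 -0.2801  0.03  ]
meter [ 0.7941 -0.0045  0.03  ]
mouse [ 0.7129 -0.1979  0.03  ]
scr [0.6345 0.2743 0.03  ]
tape [0.6696 0.3995 0.03  ]
```

Measured: clamp yaw ≈76.5° with its origin at about (0.566,-0.116). The offcut is at about (0.602,0.027), yaw ≈69°, with sizes and heights consistent. The heatsink is at (0.489,-0.348), yaw -10°, and the bin at (0.464,0.354). I'm moving over the offcut now and will refine with the wrist camera.

```bash
python3 -m inch '[[1,3,-2.3,0,0],[1,6,-4.6,0,0],[1,9,-7,0,0],[1,12,-9.4,0,0],[1,15.1,-11.8,0,0],[1,18.2,-14.2,0,0],[1,21.3,-16.6,0,0],[1,24.4,-19,0,0]]'
python3 -m inch '[[1,3.1,-2.4,0,0],[1,6.2,-4.8,0,0],[1,9.3,-7.2,0,0],[1,12.4,-9.6,0,0],[1,15.5,-12,0,0],[1,18.6,-14.4,0,0],[1,21.7,-16.8,0,0],[1,24.8,-19.2,0,0]]'
python3 -m inch '[[1,2.5,-2,0,-6.7],[1,5,-4,0,-13.4],[1,7.2,-5.8,0,-20.1],[1,7.2,-5.8,0,-26.8],[1,7.2,-5.8,0,-33.5],[1,7.2,-5.8,0,-40.2],[1,7.2,-5.8,0,-46.5],[1,7.2,-5.8,0,-46.5]]'
python3 - <<'E'
from h import *
c=snap('wrist','w1'); s=ctrl.get_state(); print(s['qpos'],c['state'],c['camera_matrix'],c['mount'])
E
```

```text
time: 0.77
tcp_pos: [0.4037, -0.3271, 0.2449]
tcp_rot: [[0.922, 0.388, -0.001], [0.388, -0.922, 0.0], [-0.0, -0.001, -1.0]]
contact_force: [-0.2, 0.7, -0.6]
width: 0.999
time: 1.43
tcp_pos: [0.5576, -0.0543, 0.2449]
tcp_rot: [[0.922, 0.388, -0.001], [0.388, -0.922, -0.0], [-0.001, -0.0, -1.0]]
contact_force: [0.6, -0.2, -0.6]
width: 1.002
time: 2.1
tcp_pos: [0.6008, 0.0254, 0.2445]
tcp_rot: [[0.351, 0.936, -0.002], [0.936, -0.351, 0.0], [-0.0, -0.002, -1.0]]
contact_force: [-1.0, -0.2, -0.8]
width: 1.001
[ 0.31415238  0.34084448 -0.51718174  1.69701746  0.18139067  1.1529532
 -0.61517261] {'tcp_pos': array([0.60078875, 0.02543708, 0.24445805]), 'tcp_rot': array([[ 3.50892944e-01,  9.36414270e-01, -1.56717377e-03],
       [ 9.36415512e-01, -3.50893074e-01,  2.00632541e-04],
       [-3.62035247e-04, -1.53792637e-03, -9.99998752e-01]])} [[371.64829954   0.         319.93470184]
 [  0.         371.64829954 237.69379454]
 [  0.           0.           1.        ]] [[-3.69068100e-04  9.49168382e-01  3.14768560e-01  7.99538878e-02]
 [ 9.99999913e-01  4.12286352e-04 -7.07221254e-05  5.07942257e-04]
 [-1.96901986e-04  3.14768506e-01 -9.49168451e-01 -1.27638560e-01]
 [ 0.00000000e+00  0.00000000e+00  0.00000000e+00  1.00000000e+00]]
```

View pics/w1.png

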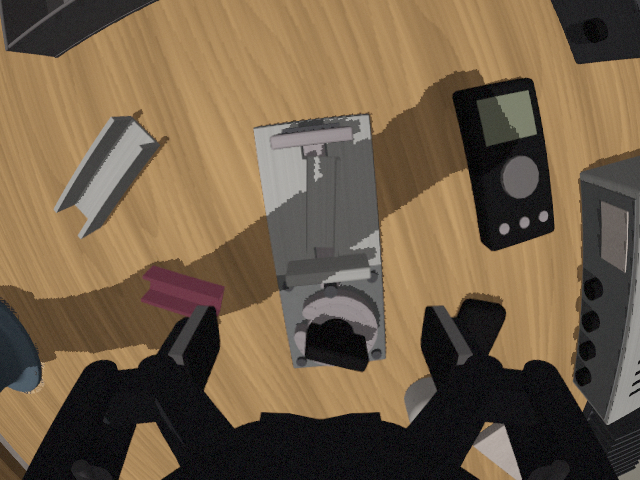

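Wrist view: the clamp bed sits at (255-380,115-280) with the channel along it at about (305-340,155-250), the jaw at (312,138) and the knob at (338,345). I'll enlarge once to get the channel and clamp exactly.

```bash
python3 - <<'E'
from h import *
a=cv2.imread('pics/w1.png')[105:255,245:395]
a=cv2.convertScaleAbs(a,alpha=1.3,beta=15)
cv2.imwrite('pics/w1c.png',cv2.resize(a,None,fx=4,fy=4,interpolation=cv2.INTER_CUBIC))
E
```

```text
(no output)
```

View pics/w1c.png

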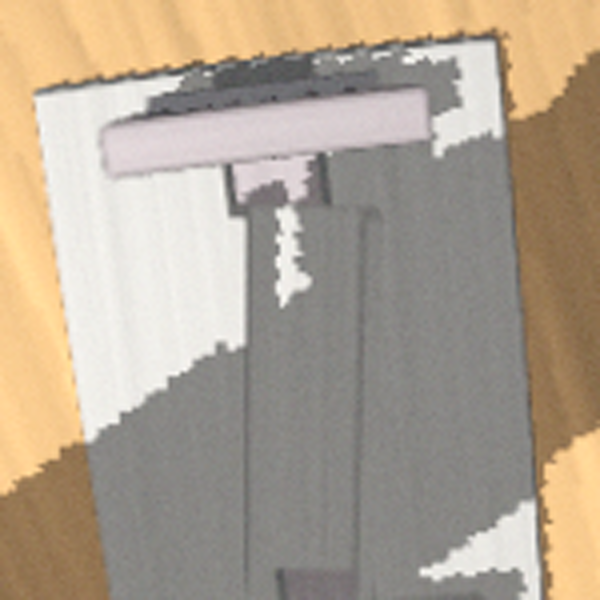

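```bash
python3 - <<'E'
from h import *
np.set_printoptions(precision=4,suppress=True)
c=load('w1'); T=lambda u,v,z: at(c,245+(u+.5)/4-.5,105+(v+.5)/4-.5,z)
L,R=T(35,92,.02),T(497,38,.02); print(L,R,np.linalg.norm(L-R)); d=(L-R)[:2]; yaw=np.degrees(np.arctan2(d[1],d[0]))-90; print('yaw',yaw)
L2,R2=T(105,560,.02),T(538,560,.02)
for a,b in((L,L2),(R,R2)): e=(a-b)[:2]; print('edge yaw',np.degrees(np.arctan2(e[1],e[0])))
y=np.radians(76.5); ax=np.array([np.cos(y),np.sin(y)]); ay=np.array([-ax[1],ax[0]])
o=((L+R)/2)[:2]-.223*ax; print('o',o)
o=np.array([.566,-.116])
for n,p in dict(jl=T(102,170,.06),jr=T(430,140,.06),chL=T(246,205,.05),chR=T(378,207,.05),chLb=T(246,560,.05),chRb=T(360,560,.05),chRb2=T(345,560,.05)).items(): print(n,p,(p[:2]-o)@ax,(p[:2]-o)@ay)
E
```

```text
[0.5676 0.1153 0.02  ] [0.6736 0.0887 0.02  ] 0.10926356675759234
yaw 75.92592342635146
edge yaw 75.8965039523338
edge yaw 75.71078484371061
o [ 0.5686 -0.1148]
jl [0.5817 0.0928 0.06  ] 0.20674083449678823 0.03346206856874707
jr [0.6481 0.0744 0.06  ] 0.2043402150860225 -0.03536548115819218
chL [0.6066 0.0741 0.05  ] 0.19430620594578887 0.004945178650349041
chR [0.6331 0.0637 0.05  ] 0.19039693970642474 -0.02332199356325917
chLb [ 0.5773 -0.0017  0.05  ] 0.11378207071557589 0.015687676849208736
chRb [ 0.6018 -0.0109  0.05  ] 0.11057213349895643 -0.010316692937135665
chRb2 [ 0.5986 -0.0097  0.05  ] 0.11099625655407007 -0.006893143338480575
```

The clamp is confirmed at yaw 76.0°, origin (0.566,-0.115). The channel centre is about (0.605,0.027), yaw 69°. Descending, gripping and lifting.

```bash
python3 -m inch '[[1,0.1,0.1,3,0],[1,0.3,0.3,7,0],[1,0.3,0.3,11,0],[1,0.3,0.3,14.5,0],[1,0.3,0.3,17.5,0],[1,0.3,0.3,19.5,0],[1,0.3,0.3,20.4,0],[1,0.3,0.3,20.4,0]]'
python3 -m inch '[[0,0,0,0,0],[0,0,0,0,0],[0,0,0,0,0],[0,0,0,0,0],[0,0,0,0,0],[0,0,0,0,0],[0,0,0,0,0],[0,0,0,0,0]]'
python3 -m inch '[[0,0,0,-1,0],[0,0,0,-3,0],[0,0,0,-6,0],[0,0,0,-9,0],[0,0,0,-12,0],[0,0,0,-14,0],[0,0,0,-15,0],[0,0,0,-15,0]]'
```

```text
time: 2.82
tcp_pos: [0.6027, 0.0269, 0.0384]
tcp_rot: [[0.354, 0.935, -0.006], [0.935, -0.354, -0.0], [-0.002, -0.005, -1.0]]
contact_force: [-0.2, 0.1, -0.0]
width: 0.997
time: 3.48
tcp_pos: [0.6068, 0.0275, 0.0433]
tcp_rot: [[0.353, 0.936, 0.003], [0.936, -0.353, 0.0], [0.001, 0.003, -1.0]]
contact_force: [0.1, 0.6, 6.7]
width: 0.385
time: 4.15
tcp_pos: [0.6068, 0.0275, 0.1944]
tcp_rot: [[0.353, 0.936, 0.006], [0.936, -0.353, -0.0], [0.002, 0.005, -1.0]]
contact_force: [0.9, 0.6, -1.0]
width: 0.384
```

```bash
python3 -m inch '[[0,2,-2,0,0],[0,4.8,-4.7,0,0],[0,7.7,-7.5,0,0],[0,10.6,-10.3,0,0],[0,13.5,-13.1,0,0],[0,16.4,-15.9,0,0],[0,19.3,-18.7,0,0],[0,22.2,-21.5,0,0]]'
python3 -m inch '[[0,2,-2,0,0],[0,3.3,-3.4,0,0],[0,3.3,-3.4,2,0],[0,3.3,-3.4,5,0],[0,3.3,-3.4,8.5,0],[0,3.3,-3.4,11.5,0],[0,3.3,-3.4,12.8,0],[0,3.3,-3.4,12.8,0]]'
python3 -m inch '[[0.6,0,0,0,0],[0.6,0,0,0,0],[0.6,0,0,0,0],[0.6,0,0,0,0],[0.6,0,0,-1,0],[0.6,0,0,-4,0],[0.6,0,0,-8,0],[0.6,0,0,-12,0]]'
python3 -c "
from h import *
snap('side','s2');a=cv2.imread('pics/s2.png')[250:480,120:440];cv2.imwrite('pics/s2c.png',cv2.resize(a,None,fx=2.5,fy=2.5))"
```

```text
time: 4.82
tcp_pos: [0.4799, 0.3111, 0.189]
tcp_rot: [[0.353, 0.936, -0.003], [0.936, -0.353, -0.002], [-0.003, -0.002, -1.0]]
contact_force: [0.8, -0.1, -1.6]
width: 0.381
time: 5.48
tcp_pos: [0.4588, 0.3528, 0.0588]
tcp_rot: [[0.351, 0.936, -0.007], [0.936, -0.351, -0.002], [-0.005, -0.006, -1.0]]
contact_force: [-0.8, 1.8, -1.3]
width: 0.38
time: 6.15
tcp_pos: [0.4613, 0.3529, 0.1849]
tcp_rot: [[0.353, 0.936, -0.001], [0.936, -0.353, -0.001], [-0.002, -0.001, -1.0]]
contact_force: [0.1, 1.3, 0.3]
width: 0.602
```

View pics/s2c.png

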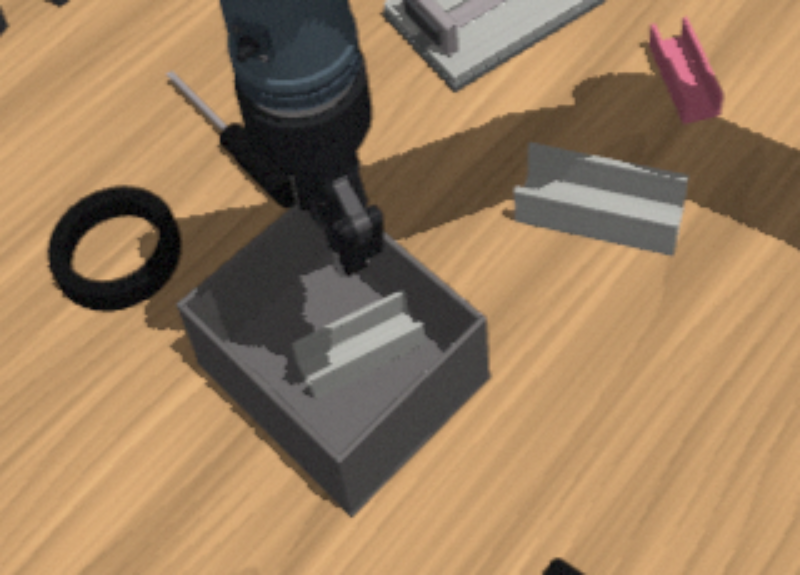

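The offcut lies in the bin at crop (360,345), upright and released. Next, the heatsink.

```bash
python3 -m inch '[[1,-3,1.2,0,0],[1,-6.6,2.8,0,0],[1,-10.3,4.4,0,0],[1,-14,5.9,0,0],[1,-17.7,7.5,0,0],[1,-21.4,9.1,0,0],[1,-25.1,10.6,0,0],[1,-28.8,12.2,0,0]]'
python3 -m inch '[[1,-3.7,1.6,0,7],[1,-7.4,3.1,0,14],[1,-11.1,4.7,0,21],[1,-14.8,6.3,0,28],[1,-18.5,7.8,0,35],[1,-22.2,9.4,0,42],[1,-25.9,11,0,49],[1,-29.6,12.5,0,56]]'
python3 -m inch '[[1,-0.3,2.5,0,7],[1,-0.9,4.8,0,14],[1,-1,6,0,21],[1,-1,6,0,23.4],[1,-1,6,0,23.4],[1,-1,6,0,23.4],[1,-1,6,0,23.4],[1,-1,6,0,23.4]]'
python3 - <<'E'
from h import *
c=snap('wrist','w2')
a=c['frame'][100:400,160:480,::-1]
cv2.imwrite('pics/w2c.png',cv2.resize(cv2.convertScaleAbs(a,alpha=1.4,beta=15),None,fx=2,fy=2,interpolation=cv2.INTER_CUBIC))
E
```

```text
time: 6.87
tcp_pos: [0.4746, 0.0393, 0.1848]
tcp_rot: [[0.352, 0.936, 0.002], [0.936, -0.352, -0.001], [0.0, 0.003, -1.0]]
contact_force: [1.8, -0.1, -0.5]
width: 0.998
time: 7.53
tcp_pos: [0.4874, -0.282, 0.1849]
tcp_rot: [[0.974, 0.225, 0.002], [0.225, -0.974, -0.001], [0.002, 0.002, -1.0]]
contact_force: [0.1, -0.5, 0.2]
width: 1.001
time: 8.2
tcp_pos: [0.4917, -0.3396, 0.1837]
tcp_rot: [[0.985, -0.172, 0.001], [-0.172, -0.985, 0.0], [0.0, -0.0, -1.0]]
contact_force: [0.3, 0.2, -0.2]
width: 0.999
```

View pics/w2c.png

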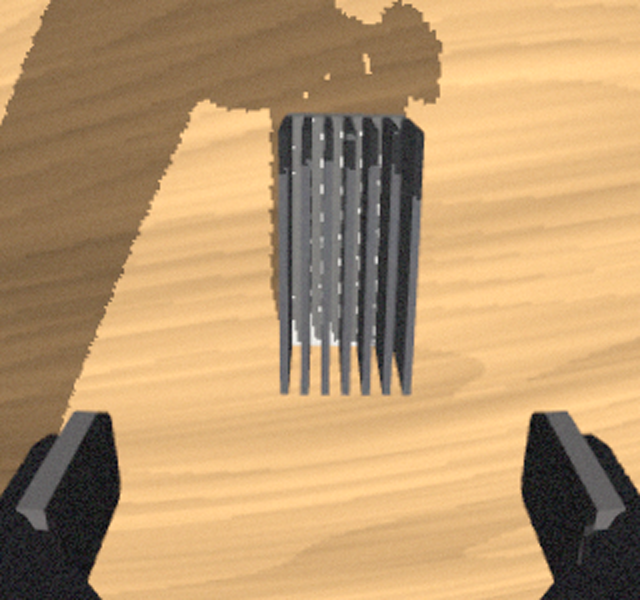

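Seven fins are in view. The near ends of their tops run (281,392)-(411,392), and the far ends are at about (279,130) and (424,132).

```bash
python3 - <<'E'
from h import *
np.set_printoptions(precision=4,suppress=True)
c=load('w2'); T=lambda u,v,z: at(c,160+(u+.5)/2-.5,100+(v+.5)/2-.5,z)
P=[T(*p,.06) for p in((280,393),(411,393),(424,133),(279,130))]
m=np.mean(P,0); print(*P,m); d=P[2]+P[3]-P[0]-P[1]; print(np.linalg.norm(d)/2,np.linalg.norm(P[0]-P[1]),np.linalg.norm(P[2]-P[3]),np.degrees(np.arctan2(d[1],d[0])))
print(tool(m-ctrl.get_state()['tcp_pos']))
E
```

```text
[ 0.4461 -0.317   0.06  ] [ 0.4373 -0.3661  0.06  ] [ 0.534  -0.3838  0.06  ] [ 0.5433 -0.3353  0.06  ] [ 0.4902 -0.3505  0.06  ]
0.09864103198730288 0.049869989045616646 0.04935664171214727 -10.539053841990427
[ 0.0372  1.1017 12.3577]
```

```bash
python3 -m inch '[[1,0,0.5,1.5,0.6],[1,0,1.1,4,0.6],[1,0,1.1,7.5,0.6],[1,0,1.1,10.5,0.6],[1,0,1.1,13,0.6],[1,0,1.1,14.5,0.6],[1,0,1.1,14.7,0.6],[1,0,1.1,14.7,0.6]]'
python3 -m inch '[[0,0,0,0,0],[0,0,0,0,0],[0,0,0,0,0],[0,0,0,0,0],[0,0,0,0,0],[0,0,0,0,0],[0,0,0,0,0],[0,0,0,0,0]]'
python3 -m inch '[[0,0,0,-0.5,0],[0,0,0,-2,0],[0,0,0,-4.5,0],[0,0,0,-7.5,0],[0,0,0,-10.5,0],[0,0,0,-13,0],[0,0,0,-14,0],[0,0,0,-14,0]]'
```

```text
time: 8.92
tcp_pos: [0.4887, -0.3504, 0.0352]
tcp_rot: [[0.983, -0.184, -0.002], [-0.184, -0.983, 0.002], [-0.003, -0.001, -1.0]]
contact_force: [-0.4, -0.3, 0.5]
width: 1.001
time: 9.58
tcp_pos: [0.4913, -0.352, 0.0384]
tcp_rot: [[0.983, -0.185, 0.003], [-0.185, -0.983, -0.001], [0.004, 0.001, -1.0]]
contact_force: [-0.5, 1.1, 7.3]
width: 0.579
time: 10.25
tcp_pos: [0.4907, -0.3526, 0.179]
tcp_rot: [[0.983, -0.185, 0.004], [-0.185, -0.983, -0.003], [0.005, 0.002, -1.0]]
contact_force: [-0.0, -0.2, -4.1]
width: 0.577
```

Heatsink held (opening 49 mm, 4.1 N weight). Carrying it to the slot.

```bash
python3 -m inch '[[0,0.3,-2.5,0,-6],[0,0.7,-6.5,0,-13],[0,1.1,-10.5,0,-20],[0,1.5,-14.5,0,-27],[0,2,-18.7,0,-34],[0,2.4,-22.9,0,-41],[0,2.8,-27,0,-48],[0,3.2,-31,0,-55]]'
python3 - <<'E'
from h import *
s=ctrl.get_state(); R=s['tcp_rot']; print(s['tcp_pos'],tool(np.array([.6016,.0271,.0584])-s['tcp_pos']),76-np.degrees(np.arctan2(R[1][0],R[0][0])))
E
```

```text
time: 10.92
tcp_pos: [0.5761, -0.0506, 0.1732]
tcp_rot: [[0.711, 0.703, -0.005], [0.703, -0.711, 0.001], [-0.003, -0.004, -1.0]]
contact_force: [0.2, -0.3, -3.9]
width: 0.579
[ 0.57606889 -0.05064276  0.17316557] [ 7.32255214 -3.68149248 11.4671683 ] 31.29257093138702
```

```bash
python3 -m inch '[[0,2.5,-1.5,0,-7],[0,5,-2.8,0,-14],[0,7,-3.6,0,-21],[0,7.3,-3.7,0,-27],[0,7.3,-3.7,1,-31],[0,7.3,-3.7,3,-31],[0,7.3,-3.7,5,-31],[0,7.3,-3.7,5,-31]]'
python3 -m inch '[[0,0,0,0,0],[0,0,0,0,0],[0,0,0,0,0],[0,0,0,0,0],[0,0,0,0,0],[0,0,0,0,0],[0,0,0,0,0],[0,0,0,0,0]]'
python3 - <<'E'
from h import *
s=ctrl.get_state(); R=s['tcp_rot']; print(s['tcp_pos'],tool(np.array([.6016,.0271,.0584])-s['tcp_pos']),76-np.degrees(np.arctan2(R[1][0],R[0][0])))
E
```

```text
time: 11.58
tcp_pos: [0.5983, 0.0237, 0.1187]
tcp_rot: [[0.253, 0.967, -0.015], [0.968, -0.253, -0.001], [-0.004, -0.014, -1.0]]
contact_force: [-0.9, -0.3, -5.0]
width: 0.578
time: 12.25
tcp_pos: [0.6047, 0.0248, 0.1267]
tcp_rot: [[0.253, 0.967, 0.001], [0.967, -0.253, -0.0], [0.0, 0.001, -1.0]]
contact_force: [0.3, 0.4, -3.5]
width: 0.575
[0.60468846 0.02479942 0.12665159] [ 0.14387112 -0.36091354  6.824965  ] 0.6500051606706876
```

```bash
python3 -m inch '[[0,0.1,-0.3,1,-0.6],[0,0.1,-0.35,2.5,-0.6],[0,0.1,-0.35,4,-0.6],[0,0.1,-0.35,5.3,-0.6],[0,0.1,-0.35,6.2,-0.6],[0,0.1,-0.35,6.6,-0.6],[0,0.1,-0.35,6.7,-0.6],[0,0.1,-0.35,6.7,-0.6]]'
python3 -m inch '[[0,0,0,0,0],[0,0,0,0,0],[0,0,0,0,0],[0,0,0,0,0],[0,0,0,0,0],[0,0,0,0,0],[0,0,0,0,0],[0,0,0,0,0]]'
python3 -c "
from h import *
snap('side','s3');a=cv2.imread('pics/s3.png')[150:300,240:420];cv2.imwrite('pics/s3c.png',cv2.resize(a,None,fx=4,fy=4,interpolation=cv2.INTER_CUBIC))"
```

```text
time: 12.92
tcp_pos: [0.6018, 0.0269, 0.0592]
tcp_rot: [[0.243, 0.97, 0.001], [0.97, -0.243, 0.0], [0.0, 0.001, -1.0]]
contact_force: [-0.6, 0.4, -3.2]
width: 0.576
time: 13.58
tcp_pos: [0.6014, 0.0267, 0.0593]
tcp_rot: [[0.243, 0.97, 0.0], [0.97, -0.243, 0.0], [0.0, 0.0, -1.0]]
contact_force: [-0.4, -0.1, -3.2]
width: 0.576
```

View pics/s3c.png

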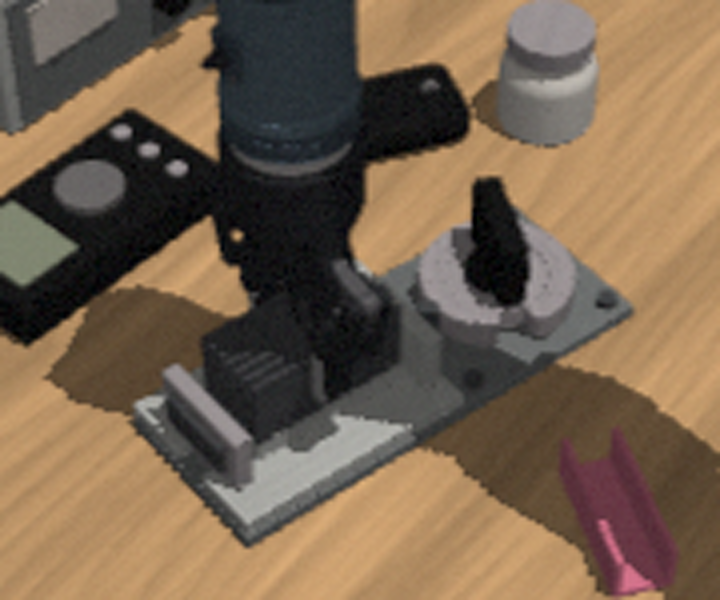

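The heatsink is between the jaw (crop 205,430) and the stop, about 1 mm above the bed and still carrying 3.2 N. I'll lower slightly, open and retreat.

```bash
python3 -m inch '[[0,0,0,0.05,0],[0,0,0,0.1,0],[0,0,0,0.15,0],[0,0,0,0.15,0],[0,0,0,0.15,0],[0.9,0,0,0.15,0],[0.9,0,0,0.15,0],[0.9,0,0,0.15,0]]'
python3 -m inch '[[0.9,0,0,0.1,0],[0.9,0,0,0,0],[0.9,0,0,-2,0],[0.9,0,0,-5,0],[0.9,0,0,-9,0],[0.9,0,0,-13,0],[0.9,0,0,-15.5,0],[0.9,0,0,-16,0]]'
```

```text
time: 14.3
tcp_pos: [0.6022, 0.0269, 0.0581]
tcp_rot: [[0.243, 0.97, 0.002], [0.97, -0.243, 0.0], [0.001, 0.002, -1.0]]
contact_force: [-0.4, -0.4, 0.4]
width: 0.902
time: 14.97
tcp_pos: [0.6054, 0.0276, 0.2247]
tcp_rot: [[0.243, 0.97, 0.012], [0.97, -0.243, 0.0], [0.003, 0.012, -1.0]]
contact_force: [1.0, 0.9, 0.5]
width: 0.901
```

```bash
python3 -m inch '[[0.9,-2,0,0,-6],[0.9,-5,0,0,-13],[0.9,-8.5,-0.1,0,-20],[0.9,-12,-0.3,0,-27],[0.9,-14,-0.3,0,-34],[0.9,-14.8,-0.3,0,-41],[0.9,-14.8,-0.3,0,-48],[0.9,-14.8,-0.3,0,-55]]'
python3 -m inch '[[0.9,0,0,0,-3],[0.9,0,0,0,-5],[0.9,0,0,0,-5],[0.9,0,0,0,-5],[0.9,0,0,0,-5],[0.9,0,0,0,-5],[0.9,0,0,0,-5],[0.9,0,0,0,-5]]'
python3 - <<'E'
from h import *
c=snap('wrist','w4'); print(c['state'])
a=c['frame'][100:420,120:520,::-1]
cv2.imwrite('pics/w4c.png',cv2.resize(cv2.convertScaleAbs(a,alpha=1.5,beta=20),None,fx=2,fy=1.8,interpolation=cv2.INTER_CUBIC))
E
```

```text
time: 15.63
tcp_pos: [0.5616, -0.118, 0.2167]
tcp_rot: [[-0.658, 0.753, -0.002], [0.753, 0.658, -0.0], [0.001, -0.001, -1.0]]
contact_force: [0.0, 0.5, -0.7]
width: 0.897
time: 16.3
tcp_pos: [0.5626, -0.1161, 0.2178]
tcp_rot: [[-0.719, 0.695, 0.0], [0.695, 0.719, -0.0], [-0.0, 0.0, -1.0]]
contact_force: [0.2, 0.1, -0.7]
width: 0.896
{'tcp_pos': array([ 0.56259318, -0.1160791 ,  0.2177661 ]), 'tcp_rot': array([[-7.18737077e-01,  6.95281966e-01,  5.05034135e-05],
       [ 6.95281965e-01,  7.18737079e-01, -3.69637416e-05],
       [-6.19988988e-05,  8.54690101e-06, -9.99999998e-01]])}
```

View pics/w4c.png

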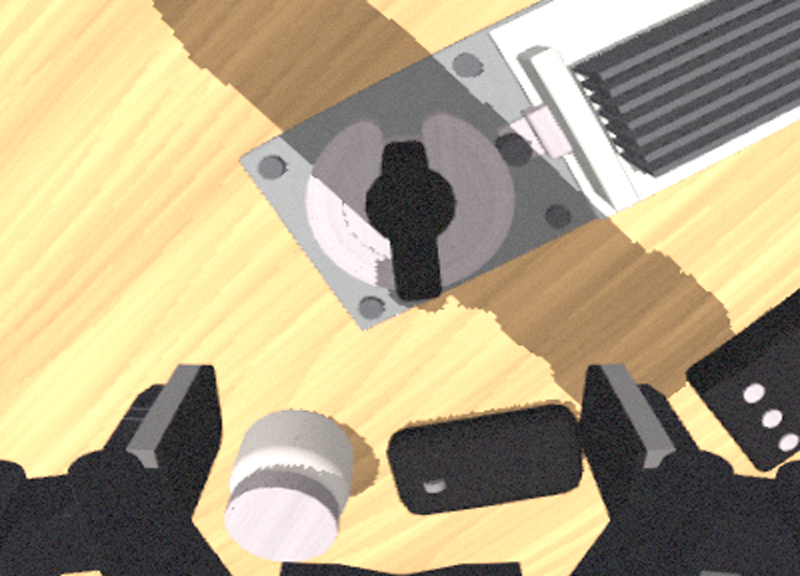

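Bar: the near end of its top is at crop (418,298), the far foot on the notch side at (404,142), and the cam disc is centred at (410,203). The heatsink stands upright against the back of the stop, fins up and square (600-800, 0-175).

```bash
python3 - <<'E'
from h import *
np.set_printoptions(precision=4,suppress=True)
c=load('w4'); T=lambda u,v,z: at(c,120+(u+.5)/2-.5,100+(v+.5)/1.8-.5,z)
n=T(418,299,.08); f=T(404,142,.036); d=(f-n)[:2]; print(n,f,np.linalg.norm(d),(n+f)/2,'bar yaw',np.degrees(np.arctan2(d[1],d[0])))
print('disc',T(410,203,.03),'disc lr',T(306,205,.03),T(514,205,.03),'base corners',T(240,157,.01),T(363,329,.01))
R=c['state']['tcp_rot']; print('tool yaw',np.degrees(np.arctan2(R[1,0],R[0,0])))
A,B=T(240,157,.01),T(363,329,.01); y=np.radians(76); print('o from corners',((A+B)/2)[:2]+.062*np.array([np.cos(y),np.sin(y)]))
for p in((.566,-.115,0),(.5662,-.1145,0)): print(tool(np.array(p)-c['state']['tcp_pos']))
# heatsink: fin lines at z=.06
P,Q=T(650,172,.06),T(800,103,.06); e=(Q-P)[:2]; print('hs edge',P,Q,np.degrees(np.arctan2(e[1],e[0])))
for p in(P,T(580,70,.06)):
  w=p[:2]-np.array([.5662,-.115]); print('clamp xy',w@[np.cos(y),np.sin(y)],w@[-np.sin(y),np.cos(y)])
E
```

```text
[ 0.5892 -0.1332  0.08  ] [ 0.542  -0.0949  0.036 ] 0.06084439315604912 [ 0.5656 -0.114   0.058 ] bar yaw 140.89693950897012
disc [ 0.5661 -0.1145  0.03  ] disc lr [ 0.5349 -0.148   0.03  ] [ 0.5987 -0.0821  0.03  ] base corners [ 0.4972 -0.1573  0.01  ] [ 0.6055 -0.1844  0.01  ]
tool yaw 135.95030947985657
o from corners [ 0.5664 -0.1107]
[-0.1679  0.3147 21.7766]
[-0.1475  0.3645 21.7766]
hs edge [ 0.6172 -0.0286  0.06  ] [0.6386 0.0446 0.06  ] 73.74145435296003
clamp xy 0.09614824872192333 -0.028598937129143236
clamp xy 0.0908448901382405 0.025930086894242137
```

Axis (0.566,-0.1145), bar yaw ≈141° (cam ≈1.13 rad). The heatsink's stop end is at clamp x≈93, so its centre is ≈143, and it is square. Gripping the bar next.

```bash
python3 -m inch '[[0.6,-0.1,0.2,1.5,-3],[0.6,-0.15,0.35,4.5,-5],[0.6,-0.15,0.35,8,-5],[0.6,-0.15,0.35,11.5,-5],[0.6,-0.15,0.35,14,-5],[0.6,-0.15,0.35,15.5,-5],[0.6,-0.15,0.35,15.7,-5],[0.6,-0.15,0.35,15.7,-5]]'
python3 -m inch '[[0,0,0,0,0],[0,0,0,0,0],[0,0,0,0,0],[0,0,0,0,0],[0,0,0,0,0],[0,0,0,0,0],[0,0,0,0,0],[0,0,0,0,0]]'
```

```text
time: 17.02
tcp_pos: [0.5659, -0.1146, 0.0604]
tcp_rot: [[-0.777, 0.63, -0.001], [0.63, 0.777, 0.001], [0.001, -0.0, -1.0]]
contact_force: [0.7, 0.6, 0.6]
width: 0.602
time: 17.68
tcp_pos: [0.5679, -0.115, 0.0631]
tcp_rot: [[-0.776, 0.631, 0.004], [0.631, 0.776, -0.001], [-0.004, 0.002, -1.0]]
contact_force: [-0.2, 0.1, 6.0]
width: 0.199
```

```bash
python3 -m inch '[[0,0,0,0,3],[0,0,0,0,8],[0,0,0,0,13],[0,0,0,0,18],[0,0,0,0,24],[0,0,0,0,30],[0,0,0,0,36],[0,0,0,0,40]]'
```

```text
time: 18.35
tcp_pos: [0.5667, -0.1158, 0.0631]
tcp_rot: [[-0.188, 0.982, 0.001], [0.982, 0.188, -0.003], [-0.003, 0.0, -1.0]]
contact_force: [-3.3, 0.3, 9.7]
width: 0.201
```

```bash
python3 -m inch '[[0,0,0,0,5],[0,0,0,0,10],[0,0,0,0,15],[0,0,0,0,20],[0,0,0,0,24],[0,0,0,0,25],[0,0,0,0,25],[0,0,0,0,25]]'
python3 -m inch '[[0.6,0,0,0,0],[0.6,0,0,0,0],[0.6,0,0,0,0],[0.6,0,0,0,0],[0.6,0,0,-0.5,0],[0.6,0,0,-3,0],[0.6,0,0,-7,0],[0.6,0,0,-11,0]]'
python3 -m inch '[[0.6,-3,0,-2,0],[0.6,-6,0,-4,0],[0.6,-8,0,-5,0],[0.6,-8,0,-5,0],[0.6,-8,0,-5,0],[0.6,-8,0,-5,0],[0.6,-8,0,-5,0],[0.6,-8,0,-5,0]]'
python3 - <<'E'
from h import *
c=snap('wrist','w5'); snap('side','s5')
a=cv2.convertScaleAbs(c['frame'][20:320,120:520,::-1],alpha=1.5,beta=20)
cv2.imwrite('pics/w5c.png',cv2.resize(a,None,fx=2,fy=2,interpolation=cv2.INTER_CUBIC))
E
```

```text
time: 19.02
tcp_pos: [0.5658, -0.1157, 0.0631]
tcp_rot: [[0.243, 0.97, -0.001], [0.97, -0.243, -0.002], [-0.002, -0.0, -1.0]]
contact_force: [-5.0, -1.0, 11.0]
width: 0.203
time: 19.68
tcp_pos: [0.5644, -0.1143, 0.1705]
tcp_rot: [[0.242, 0.97, -0.004], [0.97, -0.242, 0.001], [0.0, -0.004, -1.0]]
contact_force: [0.5, -1.1, 0.4]
width: 0.602
time: 20.35
tcp_pos: [0.5465, -0.1901, 0.2197]
tcp_rot: [[0.24, 0.971, -0.002], [0.971, -0.24, 0.002], [0.001, -0.002, -1.0]]
contact_force: [0.3, 0.3, -0.4]
width: 0.602
```

View pics/w5c.png

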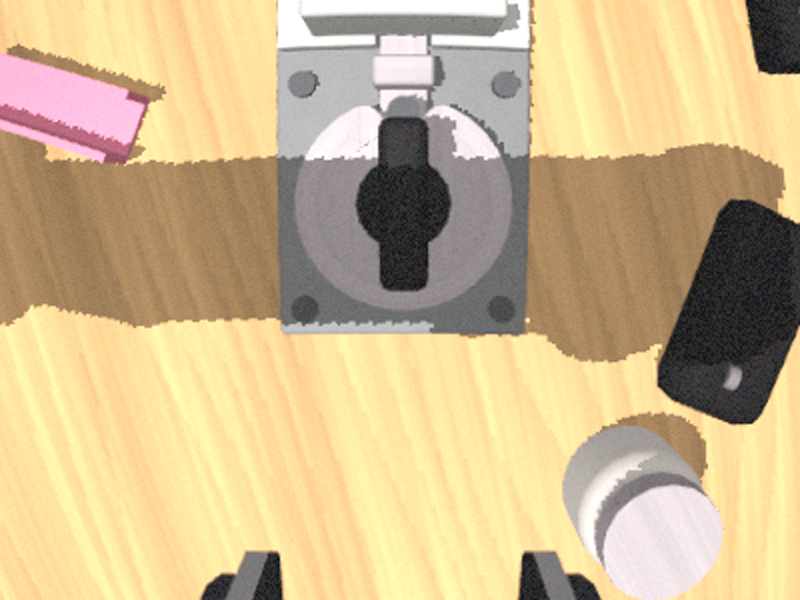

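The bar now lies along the clamp and the roller at (408,105) is seated in the notch. One last side check, taken in the same script, covers the jaw and heatsink.

```bash
python3 -c "
from h import *
a=cv2.imread('pics/s5.png')[160:310,240:420];cv2.imwrite('pics/s5c.png',cv2.resize(a,None,fx=4,fy=4,interpolation=cv2.INTER_CUBIC))"
```

```text
(no output)
```

View pics/s5c.png

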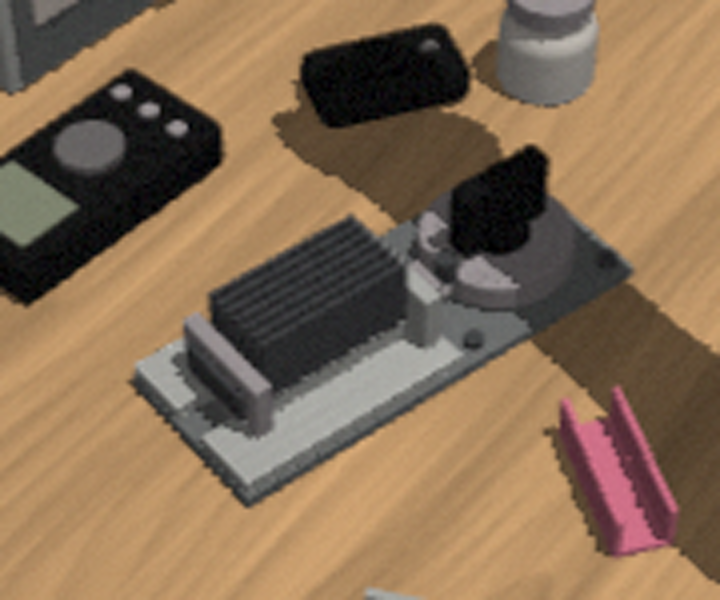

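The heatsink stands fins-up and square, with the jaw at (228,370) closed up behind it and the stop at (425,300). The robot is clear of everything, so I'm handing in.

```bash
python3 -c "
from rig import ctrl
s=ctrl.get_state(); print(s['time'],s['tcp_pos'],s['contact_force']); print(ctrl.job_done())"
```

```text
20.45 [ 0.5465909  -0.19070009  0.21993132] [-0.18912047  0.0279918   0.19152502]
the job is handed in; nothing more can be done
None
```

The heatsink is locked in the clamp and the job was handed in at about 20.5 s of the 67 s allowed. `job_done()` reports no verdict, so what follows is my own checking.

- **Offcut:** I put the bed's aluminium channel in the scrap bin. A side picture showed it lying there released.
- **Heatsink:** I stood it fins-up on the bed. After release its centre measured about 143 mm along the clamp, about 1 mm off the centre line, and roughly 2° off square.
- **Cam:** I turned the knob about 65° clockwise and let go. The last pictures showed the roller in the notch, the grip bar along the clamp, the jaw closed behind the upright heatsink, and the gripper clear (under 0.3 N). I read the roller and jaw from the pictures and did not measure the follower's travel as a number.

**Checks that disagreed:**
- The wrist crop gave the channel's width as about 28 mm and the overhead picture about 36 mm, against the stated 34 mm. The gripper closed on it at 33 mm, so it was the right part.
- One clamp-origin reading, taken from the base corners, was about 4 mm off the others, so I did not use it.

The multimeter, mouse and jar looked unmoved in the later pictures. I did not re-measure them or the tape and screwdriver. I viewed 12 pictures, two over the budget of 10.

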